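# Refill the nut feeder tube through its funnel

### The arm

A 6-joint arm with a two-finger parallel gripper is mounted at the origin on the work surface. World frame = base frame: x ahead of the robot, y to its left, z up, the work surface at z = 0. Lengths are in m, angles in degrees, forces in N, time in s.
With the tool pointing down it reaches from about 0.25 to 0.725 m from the base axis. Payload 9.7 kg.
Tool frame: the origin (TCP) lies between the finger pads; the fingertips stand bot.tcp_to_tips ahead of it and the grasp point (between the pads) lies 2 mm behind it (bot.tcp_to_tips is the distance from the TCP to the fingertips, in m); z points along the fingers, y is the line along which they close (so a half turn about z gives the same grasp; the last joint's range is limited). The gripper opens to 85 mm and grips with 20 to 120 N. Pads are 22 mm wide; open, the fingers measure 114 mm over their backs; the gripper's body (76 mm by 85 mm) begins 54 mm behind the grasp point. The pads swing forward as they close: fully open they stand 13 mm farther back than shut.
Start: joints at [-77.349, 4.979, 10.078, 95.1, 0, 90], TCP at [0.12, -0.537, 0.21] pointing down, gripper open.
Joint ranges: [-179.16, 179.16], [-48.56, 103.87], [-65.8, 70.77], [-126.05, 130.52], [-82.76, 87.17], [-180, 180]. Speed limits (degrees/s): [127.2, 127.2, 147.25, 180, 180, 180].

### API

Orientations are given as [roll, pitch, yaw] about the fixed x, y, z axes, in that order (R = Rz(yaw) Ry(pitch) Rx(roll)).
In Python, from workcell import sensors, camera, camera_params, bot gives the robot as it stands.
- The arm moves only by the tool apply_moves, never from a script. Its argument "motion" is a list of rows, each an object with "jaw": the opening, from -1 (shut) to 1 (fully open); "xyz": the shift along the tool's x, y, z in mm, a list of three; "twist": the turn about the tool's z in rad. A call has 1 to 5 rows; each row is the pose to reach, as a shift and turn from the pose commanded when the call began, along the tool's axes at that moment; what a row does not reach only later rows make up. A row lasts 1/8 s, in which the tool goes at most 62.5 mm and 10.7 degrees, less where a joint would pass 70% of its speed; a pose out of reach is approached as far as the arm can. A call with a gripper value outside its range is refused whole. The fingers move at their own pace and stop on an object; "grip_force" is the grip in N (left out, the last holds). Time passes only in rows, so rows that repeat a pose let the fingers close. It gives the time, the measured TCP pose, the force, the opening and the grip force at its end, in the units of the state.
- sensors.get_obs(): the state, without advancing time (a new reading comes with each control period).
- camera(name): name is "side" or "top"; returns (picture, depth): 400x640x3 uint8, red, green, blue; 400x640 float32, m along the optical axis (not along the pixel's ray), 0 where there is no reading.
- camera_params(name): a dict with "mtx" (3x3 intrinsics, pixels), "rvec" (rotation vector, rad) and "tvec" (3), from world to camera coordinates, as OpenCV has them. Camera axes: x right, y down, z forward; pixel columns grow to the right and rows downward; lengths in m; the calibration is good to about 2 mm. A picture is of the moment at which its call begins. camera_params takes no time and is no camera call.
- bot.job_done(): hands the job in; it is judged then, once.
The state is a dict: "time": time; "q": joint angles; "qd": joint speeds; "joint_efforts": joint torques, N m; "ee_pos": TCP position; "tcp_rot": TCP orientation; "wrist_force": force on the tool from outside, world axes, zero at the start; "torque": the same for the moment, N m; "opening": finger opening in m; "grasp_force": force on a finger pad.
Only numpy, scipy, OpenCV 4.12 (cv2) and the standard library are available. Lean on these libraries where they do the work, as an engineer would, in place of code of your own. Each camera call takes 0.05 s, during which the arm holds its last target. There are 200 camera calls.

### The job

Pick up the scoop by its handle and tip its five nuts through the funnel, so that all of them end up in the clear tube below, without banging the scoop against the filling station. Then swing the shutter lever fully shut over the tube. At the end the empty scoop stands upright on the bench again and the other things have been left alone.

Things in the scene. Friction and masses are not known exactly. Their poses are not given: they have to be found in the camera images.
- station: filling station fixed to the bench, upright: aluminium funnel (mouth 142 mm inside, 148 outside, cone walls at 47 degrees, neck 41 mm inside) straight above a clear closed-bottom tube (41 mm inside, 47 outside, 100 mm tall) on a grey base plate. Origin: on the tube's axis at bench level; x points from the tube to the shutter's pivot, z up. A thin column to the funnel stands at -x
- funnel_mouth (a point): centre of the funnel's open mouth, level with its rim, 176 mm above the bench, on the tube's axis; axes as the station's
- tube_floor (a point): centre of the inner floor of the clear tube, 13 mm above the bench; the tube ends 97 mm above this point and the shutter plate lies just over it, so a nut is in the tube when it is below the shutter. Axes as the station's
- shutter_pivot (a point): the upright pivot axis of the shutter lever, 47 mm from the tube's axis, 112 mm above the bench. The flat steel lever turns level in the slot between funnel neck and tube: its round plate closes the tube on one side of the pivot, its arm sticks out on the other. Axes as the station's
- shutter_post (a point): point on the black upright finger post (12 mm diameter, 167 mm high above the bench, 50 mm above the flat arm) near the end of the shutter's arm, 90 mm from the pivot; the point is 154 mm above the bench, 13 mm below the post's top: a good height to pinch or push. Axes turn with the lever: x points from the pivot to the post
- shutter (a joint): angle of the shutter lever in rad: 0 = shut, at its stop, plate under the funnel's neck; up to 1.15 = open, turned counter-clockwise seen from above. Starts open (1.0 to 1.15), stays where it is left, needs about 5 N at the post; the stop is rigid: push until it is felt
- scoop: loose aluminium scoop holding the five nuts (200 to 340 g empty): 78 mm wide, 141 mm long, side walls 45 mm high (30 near the front), no front wall. Origin: on its underside, amidships; open front at its own -x; z up. Floor level, 4 mm up, rising 12 degrees over the front 45 mm; nuts slide out when it is tipped nose down by 25 to 35 degrees, stragglers up to 50
- scoop_grip (a point): grip point in the scoop's black handle bar, 14 mm wide (y), 18 mm high, 100 mm long, which runs along the scoop's x above the tray, joined to the back wall, free at the front. The point is the middle of its section, 90 mm above the scoop's underside and 10 mm from its origin towards the back (+x). Axes as the scoop's
- scoop_lip (a point): middle of the front edge of the scoop's floor, where the nuts slide out: 70 mm from the scoop's origin towards the front (-x), 13.5 mm above its underside. Axes as the scoop's
- nut0: loose black-finished steel hex nut, 18 mm across flats, 21 mm across corners, 10 mm thick, 14 to 22 g, at first flat in the scoop; origin at its middle, z along its hole
- nut1: loose black-finished steel hex nut, 18 mm across flats, 21 mm across corners, 10 mm thick, 14 to 22 g, at first flat in the scoop; origin at its middle, z along its hole
- nut2: loose black-finished steel hex nut, 18 mm across flats, 21 mm across corners, 10 mm thick, 14 to 22 g, at first flat in the scoop; origin at its middle, z along its hole
- nut3: loose black-finished steel hex nut, 18 mm across flats, 21 mm across corners, 10 mm thick, 14 to 22 g, at first flat in the scoop; origin at its middle, z along its hole
- nut4: loose black-finished steel hex nut, 18 mm across flats, 21 mm across corners, 10 mm thick, 14 to 22 g, at first flat in the scoop; origin at its middle, z along its hole
- wrench: bystander: steel wrench lying on the bench, to be left alone
- screwdriver: bystander: screwdriver lying on the bench, to be left alone
- tape: bystander: black tape roll, 72 mm diameter, 22 mm high, lying on the bench, to be left alone
- cup: bystander: empty open metal cup, 60 mm diameter, 95 mm high, to be left alone
- can: bystander: closed grey can, 56 mm diameter, 110 mm high, to be left alone
- jar: bystander: closed clear jar with a white cap, 52 mm diameter, 100 mm high, no funnel, to be left alone
- tray: bystander: empty open blue tray, 130 x 100 x 50 mm, to be left alone
There are look-alikes about, which are no part of the job. What is shaped like the scoop but orange, pink or yellow is not meant.

How it is judged (in metres and radians):
On the way, in this order (a step that is already met when the one before it is completed fails the run):
1. the scoop is tipped by more than 20 degrees with its front edge at the funnel's mouth (angle between scoop's own z axis and vertical above 0.35 rad and horizontal distance between scoop_lip and funnel_mouth below 0.1 m and z of scoop_lip in the frame of funnel_mouth above -0.04 m), for 0.05 s.
2. all five nuts are in the tube, below the shutter (horizontal distance between each of nut0, nut1, nut2, nut3, nut4 and tube_floor below 0.022 m and z of nut0 in the frame of tube_floor between 0 and 0.098 m and z of nut1 in the frame of tube_floor between 0 and 0.098 m and z of nut2 in the frame of tube_floor between 0 and 0.098 m and z of nut3 in the frame of tube_floor between 0 and 0.098 m and z of nut4 in the frame of tube_floor between 0 and 0.098 m), for 0.2 s.
3. the shutter lever is swung shut (value of joint shutter below 0.04 rad), for 0.2 s.
At the end, for the whole second after the job is handed in: All five nuts lie in the tube below the shutter (within 22 mm of its axis, less than 98 mm above its floor), the shutter is shut to within 0.04 rad, and the scoop is released and at rest on the bench, upright to within 0.1 rad and not on top of anything (underside within 10 mm of the bench) (all of step 2 and value of joint shutter below 0.04 rad and height (world z) of scoop below 0.01 m and angle between scoop's own z axis and vertical below 0.1 rad and linear speed of scoop below 0.02 m/s and contact force between the fingers and scoop below 0.1 N); the robot touches nothing.
It fails at once if a bystander is moved by more than 30 mm (distance of any of wrench, screwdriver, tape, cup, can, jar, tray from where it was at the start of the episode above 0.03 m).
It fails at once if the scoop is banged against the filling station with more than 20 N (contact force between scoop and station above 20 N).
It also fails if it takes over 72 s, if anything falls off the work surface, if the arm or the gripper's body presses on something with over 40 N, if the wrist force passes 120 N, or if a joint passes its speed limit or range.

## Working session

There is one attempt and no reset: what is moved stays moved. The work goes in short steps, Python scripts to look and compute and a tool call to move; the robot and the scene stay as the last step left them, time stands still between calls to the robot, and variables do not carry over. Pictures are saved under pics/ and viewed, at most 10 in all, crops included, and the job is handed in when it is done.

Besides the shell and the picture viewer there is one more tool, called after ">>>" in YAML: its name, and indented under it one key for each argument. apply_moves: Moves the arm, as the interface text tells. Its arguments: {"type":"object","properties":{"motion":{"type":"array","items":{"type":"object","properties":{"jaw":{"type":"number"},"xyz":{"type":"array","items":{"type":"number"}},"twist":{"type":"number"}}}},"grip_force":{"type":"number"}},"required":["motion"]}

```bash
mkdir -p pics; ls
python3 - <<'E'
from workcell import sensors, camera, camera_params, bot
import cv2,numpy as np
o=sensors.get_obs();print(o);print(bot.tcp_to_tips)
for n in("top","side"):
    p,d=camera(n);cv2.imwrite(f"pics/{n}0.png",p[:,:,::-1]);np.savez(f"{n}0.npz",p=p,d=d)
    c=camera_params(n);R=cv2.Rodrigues(np.array(c["rvec"]))[0];print(n,c["mtx"],-R.T@np.array(c["tvec"]).ravel(),R)
E
```

```text
pics
{'time': 0.0, 'q': array([-7.73519599e+01,  5.01146644e+00,  1.00359781e+01,  9.50982891e+01,
       -3.03271831e-04,  9.00014362e+01]), 'qd': array([-0.05529403, -0.02900725,  0.03335303,  0.01072491, -0.08231238,
        0.06118787]), 'joint_efforts': array([ 1.31346911e-03, -5.20391822e+01,  4.64801538e+01,  1.65299722e-02,
       -8.77032539e-05,  7.53246894e-06]), 'ee_pos': array([ 0.12037529, -0.53642243,  0.20969321]), 'tcp_rot': array([-1.79926223e+02,  3.05120977e-04,  1.26466042e+01]), 'wrist_force': array([0.18251851, 0.79587718, 0.00239042]), 'torque': array([-0.03539399, -0.00188891,  0.0153541 ]), 'grasp_force': 0.0, 'opening': 0.08553597306135231}
0.017
top [[401.18288723   0.         320.1381128 ]
 [  0.         401.18288723 198.83136189]
 [  0.           0.           1.        ]] [ 0.37715767 -0.10066936  1.32097509] [[ 1.62017597e-02 -9.99868706e-01  2.72064790e-04]
 [-9.97917901e-01 -1.61871371e-02 -6.24326724e-02]
 [ 6.24288793e-02  7.40020834e-04 -9.98049141e-01]]
side [[406.76275636   0.         320.78144607]
 [  0.         406.76275636 203.40261223]
 [  0.           0.           1.        ]] [0.00708962 0.68900788 1.01791042] [[-0.88595623 -0.46370723 -0.0075602 ]
 [-0.320865    0.62465006 -0.71193957]
 [ 0.33485401 -0.6283215  -0.70220004]]
```

View pics/top0.png

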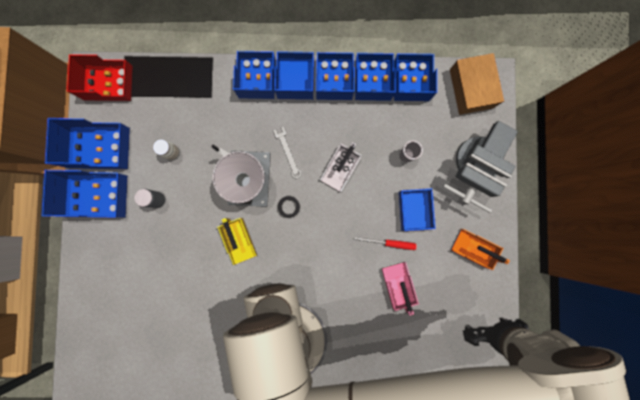

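View pics/side0.png

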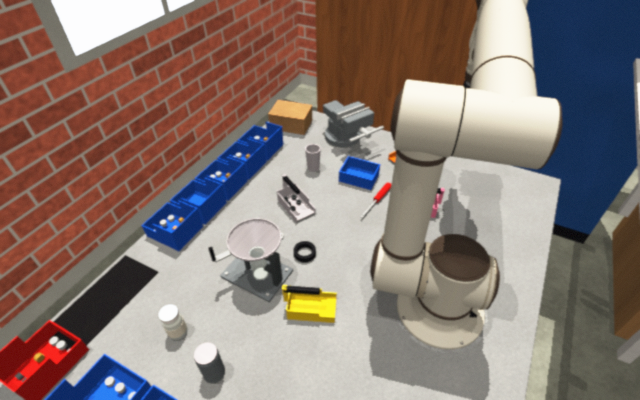

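The top view shows the aluminium scoop at about (340,167) with its handle around (346,157), the funnel at (238,177), the post at about (216,149), the wrench at (287,150) and the tape at (289,206). The side view has the scoop at (296,202), the funnel at (255,240) and the post at (212,254).

```bash
cat > h.py <<'E'
from workcell import sensors, camera, camera_params, bot
import cv2,numpy as np
def cam(n):
    c=camera_params(n);return np.array(c["mtx"]),cv2.Rodrigues(np.array(c["rvec"]))[0],np.array(c["tvec"]).ravel()
def cloud(n,d):
    K,R,t=cam(n);v,u=np.mgrid[:d.shape[0],:d.shape[1]]
    P=np.stack([(u-K[0,2])/K[0,0]*d,(v-K[1,2])/K[1,1]*d,d],-1)
    return (P-t)@R
def plane(n,u,v,z):
    K,R,t=cam(n);r=np.array([(u-K[0,2])/K[0,0],(v-K[1,2])/K[1,1],1])@R;c=-R.T@t
    return c+r*(z-c[2])/r[2]
E
python3 - <<'E'
from h import *
A={n:np.load(n+"0.npz") for n in("top","side")}
T=A["top"]["p"][125:215,195:375,::-1];S=A["side"]["p"][165:305,195:335,::-1]
cv2.imwrite("pics/c1.png",np.hstack([cv2.resize(T[:,120:],None,fx=6,fy=6,interpolation=2),cv2.resize(S[5:61,70:],(440,540*0+352),interpolation=2)[:,:].copy() if 0 else cv2.resize(S[5:65,75:125],(430,540),interpolation=2)]))
cv2.imwrite("pics/c2.png",np.hstack([cv2.resize(T[:,:90],None,fx=4.4,fy=4.4,interpolation=2),cv2.resize(S[40:,:100],(396,396),interpolation=2)]))
for n,box in(("top",(140,200,315,370)),("side",(170,225,272,320))):
    p=A[n]["p"];d=A[n]["d"];W=cloud(n,d);r0,r1,c0,c1=box
    w=W[r0:r1,c0:c1];g=p[r0:r1,c0:c1].max(-1)
    m=(g<60)&(w[...,2]>.06)&(w[...,2]<.12)&(d[r0:r1,c0:c1]>0)
    q=w[m];print(n,"handle",len(q),q.mean(0),q.min(0),q.max(0)); 
    if len(q)>5:
        print("rect",cv2.minAreaRect(q[:,:2].astype(np.float32)), "zpct",np.percentile(q[:,2],[10,50,90]))
    m=(w[...,2]>.012)&(w[...,2]<.12);q=w[m];print("scoop rect",cv2.minAreaRect(q[:,:2].astype(np.float32)),q[:,2].max())
W=cloud("top",A["top"]["d"]);w=W[130:225,195:275];m=(w[...,2]>.165)&(w[...,2]<.19);q=w[m];print("mouth",cv2.minEnclosingCircle(q[:,:2].astype(np.float32)),np.median(q[:,2]))
g=A["top"]["p"][140:160,205:230].max(-1);w=W[140:160,205:230]
m=g<60;print("post",w[m][:,:].round(3).tolist()[:40])
g=A["side"]["p"][235:270,200:240].max(-1);w=cloud("side",A["side"]["d"])[235:270,200:240]
m=(g<60)&(w[...,2]>.1);q=w[m];print("postside",len(q),np.median(q,0),q.min(0),q.max(0),q[q[:,2]>.14].mean(0))
E
```

```text
top handle 75 [ 0.58172823 -0.17425081  0.09873579] [ 0.54600323 -0.19494205  0.09258509] [ 0.61428867 -0.15306811  0.10566863]
rect ((0.5801609754562378, -0.17285923659801483), (0.01194650586694479, 0.07802902162075043), 57.756370544433594) zpct [0.09571577 0.09844864 0.10183549]
scoop rect ((0.5663881301879883, -0.16677621006965637), (0.07815355062484741, 0.1423535794019699), 61.1588020324707) 0.10566863428250316
side handle 84 [ 0.57573122 -0.16749226  0.09707113] [ 0.5409547  -0.19067098  0.08443874] [ 0.61775788 -0.14678563  0.10544821]
rect ((0.5792868733406067, -0.17060784995555878), (0.01402221154421568, 0.08571437001228333), 63.023773193359375) zpct [0.08964    0.09847896 0.101712  ]
scoop rect ((0.566834032535553, -0.16589590907096863), (0.08114191144704819, 0.14786632359027863), 61.08431625366211) 0.10548326653228611
mouth ((0.5265256762504578, 0.1527319997549057), 0.097368985414505) 0.17023349816933966
post [[0.598, 0.214, 0.167], [0.599, 0.212, 0.165], [0.595, 0.213, 0.169], [0.595, 0.211, 0.166], [0.596, 0.208, 0.166], [0.594, 0.213, 0.159], [0.594, 0.21, 0.159], [0.595, 0.209, 0.152], [0.597, 0.209, 0.14], [0.593, 0.213, 0.148], [0.594, 0.212, 0.142], [0.595, 0.21, 0.137], [0.594, 0.213, 0.123]]
postside 30 [0.59558241 0.21747131 0.14816307] [0.59253264 0.21269655 0.1235244 ] [0.59835891 0.22061214 0.16925013] [0.59526819 0.21734136 0.15634195]
```

View pics/c1.png

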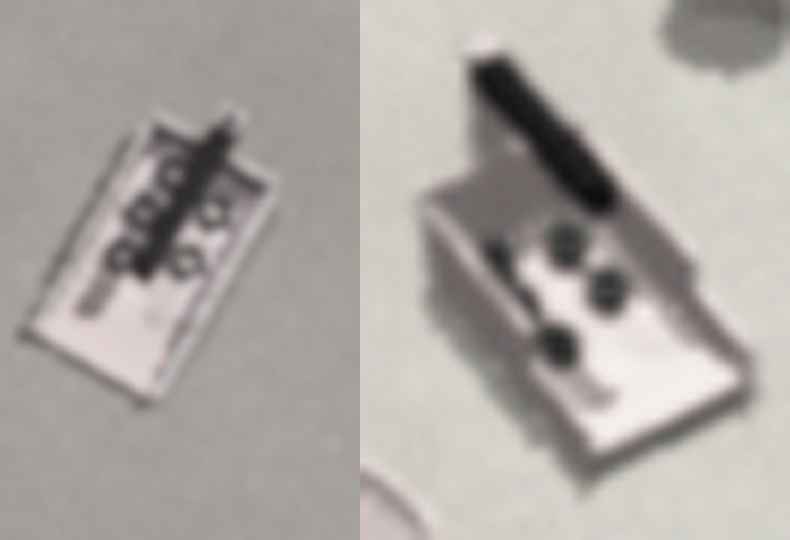

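View pics/c2.png

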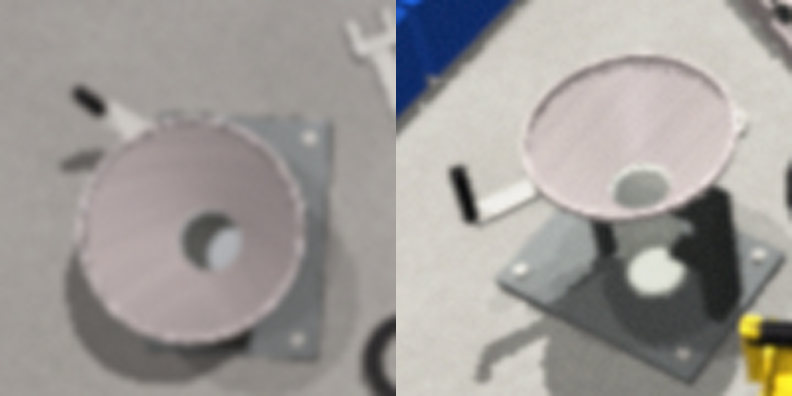

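The scoop front points to lower left in the top crop (world -x,+y; yaw about -29°), and its five nuts sit in the rear half. The funnel is open, with its post at upper left (about (0.595,0.212)). The tool can't tilt, so I plan to grip the handle near its rear and let the scoop pivot nose-down between the pads.

>>> apply_moves:
  motion:
    - {"jaw": 0.2, "xyz": [55, -23, -40], "twist": 0.18}
    - {"jaw": 0.2, "xyz": [110, -46, -50], "twist": 0.36}
    - {"jaw": 0.2, "xyz": [166, -69, -50], "twist": 0.54}
    - {"jaw": 0.2, "xyz": [222, -92, -50], "twist": 0.73}
    - {"jaw": 0.2, "xyz": [277, -115, -50], "twist": 0.73}

```text
time: 0.72
ee_pos: [0.3528, -0.3726, 0.2602]
tcp_rot: [180.0, 0.0, -29.4]
wrist_force: [1.0, -0.9, 0.3]
opening: 0.0512
grasp_force: 0.0
```

Run:
```python
from h import *
print(plane("top",238.5,176.9,.176))
A=np.load("top0.npz");p=A["p"];W=cloud("top",A["d"]);w=W[140:215,205:275]
m=(w[...,2]>.169)&(w[...,2]<.182);q=w[m]
q=q[np.hypot(q[:,0]-.511,q[:,1]-.132)<.085]
B=np.c_[2*q[:,:2],np.ones(len(q))];s=np.linalg.lstsq(B,(q[:,:2]**2).sum(1),rcond=None)[0];print(len(q),s[:2],np.sqrt(s[2]+s[0]**2+s[1]**2))
A=np.load("side0.npz");W=cloud("side",A["d"]);w=W[210:280,220:290];q=w[(w[...,2]>.169)&(w[...,2]<.182)]
q=q[np.hypot(q[:,0]-.511,q[:,1]-.132)<.085]
B=np.c_[2*q[:,:2],np.ones(len(q))];s=np.linalg.lstsq(B,(q[:,:2]**2).sum(1),rcond=None)[0];print(len(q),s[:2],np.sqrt(s[2]+s[0]**2+s[1]**2))
print("post top",plane("top",214.3,147.2,.16))
```

```text
[0.50801866 0.13540876 0.176     ]
237 [0.5094211  0.13592167] 0.0716870115840631
334 [0.50946506 0.13794282] 0.07189137963998692
post top [0.59594667 0.21195029 0.16      ]
```

>>> apply_moves:
  motion:
    - {"jaw": 0.0, "xyz": [26, -54, 0], "twist": 0}
    - {"jaw": 0.0, "xyz": [52, -108, 0], "twist": 0}
    - {"jaw": 0.0, "xyz": [78, -162, 20], "twist": 0}
    - {"jaw": 0.0, "xyz": [104, -216, 50], "twist": 0}
    - {"jaw": 0.0, "xyz": [129.5, -271, 80], "twist": 0}

```text
time: 1.35
ee_pos: [0.5587, -0.2545, 0.1904]
tcp_rot: [-178.3, 0.1, -25.3]
wrist_force: [-0.2, -0.2, -0.2]
opening: 0.0426
grasp_force: 0.0
```

>>> apply_moves:
  motion:
    - {"jaw": 0.0, "xyz": [0, 0, 20]}
    - {"jaw": 0.0, "xyz": [0, 0, 40]}
    - {"jaw": 0.0, "xyz": [0, 0, 40]}

```text
validation failed for argument at $.mo...
```

Run:
```python
from h import *
o=sensors.get_obs();print(o["ee_pos"],o["tcp_rot"],o["opening"])
T=camera("top")[0][120:210,310:400,::-1];S=camera("side")[0][150:240,255:345,::-1]
cv2.imwrite("pics/c3.png",np.hstack([cv2.resize(i,(390,390),interpolation=2) for i in(T,S)]))
```

```text
[ 0.55870028 -0.2544978   0.19043111] [-1.78338474e+02  1.32920955e-01 -2.52589137e+01] 0.04262085180236121
```

View pics/c3.png

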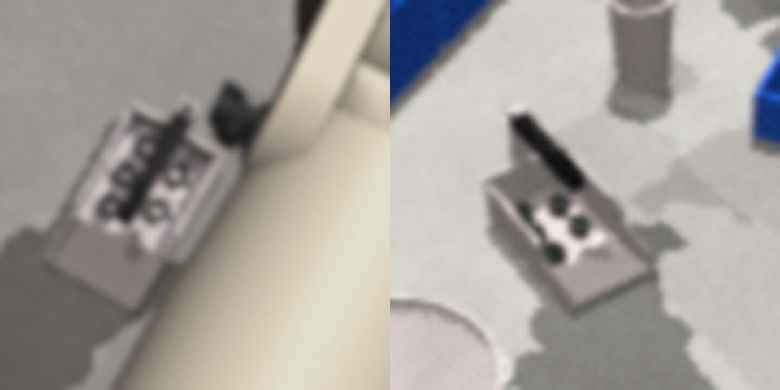

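The gripper is still on its way, next to the scoop's back end (top crop about (235,115)), and the scoop is untouched. I'll let the arm settle and read its pose.

>>> apply_moves:
  motion:
    - {"jaw": 0.0, "xyz": [0, 0, 0], "twist": 0}
    - {"jaw": 0.0, "xyz": [0, 0, 0], "twist": 0}

```text
time: 1.7
ee_pos: [0.5571, -0.2563, 0.1934]
tcp_rot: [-178.4, -0.0, -25.5]
wrist_force: [0.1, -0.7, 0.1]
opening: 0.0428
grasp_force: 0.0
```

>>> apply_moves:
  motion:
    - {"jaw": 0.0, "xyz": [7, -28, 0], "twist": 0.02}
    - {"jaw": 0.0, "xyz": [14, -56, 10], "twist": 0.04}
    - {"jaw": 0.0, "xyz": [20, -82, 20], "twist": 0.065}
    - {"jaw": 0.0, "xyz": [20, -82, 30], "twist": 0.065}
    - {"jaw": 0.0, "xyz": [20, -82, 30], "twist": 0.065}

```text
time: 2.33
ee_pos: [0.5895, -0.2367, 0.163]
tcp_rot: [-176.1, 0.4, -23.7]
wrist_force: [-0.3, 0.1, 0.7]
opening: 0.0425
grasp_force: 0.0
```

Run:
```python
from h import *
o=sensors.get_obs();print({k:np.round(o[k],3) for k in("q","qd","ee_pos","tcp_rot","joint_efforts")})
```

```text
{'q': array([-23.761,  16.655,  18.189,  91.939,   3.906, 179.943]), 'qd': array([-0.344, -0.805,  1.27 ,  0.809,  0.022,  0.025]), 'ee_pos': array([ 0.589, -0.237,  0.163]), 'tcp_rot': array([-176.094,    0.401,  -23.704]), 'joint_efforts': array([  0.249, -64.369,  46.335,  -0.233,   0.24 ,  -0.   ])}
```

Joint 6 is at its 180° stop (yaw = q1 + 180 - q6). I'll back off upward and turn the other way, to the equivalent grasp at yaw 151°.

>>> apply_moves:
  motion:
    - {"jaw": 0.0, "xyz": [0, 0, -20], "twist": -0.15}
    - {"jaw": 0.0, "xyz": [0, 0, -40], "twist": -0.3}
    - {"jaw": 0.0, "xyz": [0, 0, -40], "twist": -0.45}
    - {"jaw": 0.0, "xyz": [0, 0, -40], "twist": -0.6}
    - {"jaw": 0.0, "xyz": [0, 0, -40], "twist": -0.6}

```text
time: 2.95
ee_pos: [0.5889, -0.2397, 0.2048]
tcp_rot: [-176.6, -2.0, 10.5]
wrist_force: [-0.4, 0.5, -0.3]
opening: 0.0424
grasp_force: 0.0
```

>>> apply_moves:
  motion:
    - {"jaw": 0.0, "xyz": [0, 0, 0], "twist": -0.17}
    - {"jaw": 0.0, "xyz": [0, 0, 0], "twist": -0.34}
    - {"jaw": 0.0, "xyz": [0, 0, 0], "twist": -0.51}
    - {"jaw": 0.0, "xyz": [0, 0, 0], "twist": -0.68}
    - {"jaw": 0.0, "xyz": [0, 0, 0], "twist": -0.82}

```text
time: 3.58
ee_pos: [0.5889, -0.2396, 0.2046]
tcp_rot: [-179.2, -3.8, 57.7]
wrist_force: [0.4, -0.5, -0.2]
opening: 0.0428
grasp_force: 0.0
```

>>> apply_moves:
  motion:
    - {"jaw": 0.0, "xyz": [0, 0, 0], "twist": -0.17}
    - {"jaw": 0.0, "xyz": [0, 0, 0], "twist": -0.34}
    - {"jaw": 0.0, "xyz": [0, 0, 0], "twist": -0.51}
    - {"jaw": 0.0, "xyz": [0, 0, 0], "twist": -0.68}
    - {"jaw": 0.0, "xyz": [0, 0, 0], "twist": -0.82}

```text
time: 4.2
ee_pos: [0.5889, -0.2396, 0.2046]
tcp_rot: [177.8, -3.2, 104.7]
wrist_force: [0.0, 0.5, -0.1]
opening: 0.0434
grasp_force: 0.0
```

>>> apply_moves:
  motion:
    - {"jaw": 0.0, "xyz": [0, 0, 0], "twist": -0.17}
    - {"jaw": 0.0, "xyz": [0, 0, 0], "twist": -0.34}
    - {"jaw": 0.0, "xyz": [0, 0, 0], "twist": -0.51}
    - {"jaw": 0.0, "xyz": [0, 0, 0], "twist": -0.68}
    - {"jaw": 0.0, "xyz": [0, 0, 0], "twist": -0.81}

```text
time: 4.82
ee_pos: [0.5889, -0.2396, 0.2046]
tcp_rot: [176.1, -0.6, 151.1]
wrist_force: [-0.1, 0.0, 0.1]
opening: 0.043
grasp_force: 0.0
```

```bash
cat >> h.py <<'E'
from scipy.spatial.transform import Rotation as Ro
def to(target,yaw=None):
    o=sensors.get_obs();R=Ro.from_euler("xyz",o["tcp_rot"],degrees=True)
    d=R.inv().apply(np.array(target)-o["ee_pos"])*1000
    print("mm",d.round(1),"twist",None if yaw is None else round(-np.radians((yaw-o["tcp_rot"][2]+180)%360-180),3),"R",R.as_matrix().round(3).tolist(),o["q"].round(1))
E
python3 - <<'E'
from h import *
to([.6103,-.1907,.13],151);to([.6103,-.1907,.09])
E
```

```text
mm [ 4.1 48.  78.1] twist 0.002 R [[-0.875, 0.483, 0.023], [0.483, 0.873, 0.064], [0.011, 0.067, -0.998]] [-24.   17.5  23.8  96.6   3.9   4.9]
mm [  3.7  45.3 118. ] twist None R [[-0.875, 0.483, 0.023], [0.483, 0.873, 0.064], [0.011, 0.067, -0.998]] [-24.   17.5  23.8  96.6   3.9   4.9]
```

>>> apply_moves:
  motion:
    - {"jaw": 0.0, "xyz": [4, 48, 30], "twist": 0}
    - {"jaw": 0.0, "xyz": [4, 48, 60], "twist": 0}
    - {"jaw": 0.0, "xyz": [4, 48, 78], "twist": 0}
    - {"jaw": 0.0, "xyz": [4, 46.5, 100], "twist": 0}
    - {"jaw": 0.0, "xyz": [4, 45, 118], "twist": 0}

```text
time: 5.45
ee_pos: [0.6099, -0.1913, 0.0892]
tcp_rot: [176.1, -0.6, 150.9]
wrist_force: [-0.1, -0.6, -0.7]
opening: 0.0423
grasp_force: 0.0
```

>>> apply_moves:
  motion:
    - {"jaw": 0.0, "xyz": [0, 0, 0], "twist": 0}

```text
time: 5.58
ee_pos: [0.6092, -0.1909, 0.0885]
tcp_rot: [176.2, -0.7, 151.0]
wrist_force: [0.9, -0.6, 0.4]
opening: 0.0429
grasp_force: 0.0
```

Run:
```python
from h import *
to([.6103,-.1907,.09],151)
T=camera("top")[0][120:210,310:400,::-1];S=camera("side")[0][150:240,255:345,::-1]
cv2.imwrite("pics/c4.png",np.hstack([cv2.resize(i,(390,390),interpolation=2) for i in(T,S)]))
```

```text
mm [-0.8  0.8 -1.4] twist -0.0 R [[-0.874, 0.485, 0.021], [0.485, 0.872, 0.065], [0.013, 0.067, -0.998]] [-19.3  16.5   9.8  83.4   3.9   9.8]
```

View pics/c4.png

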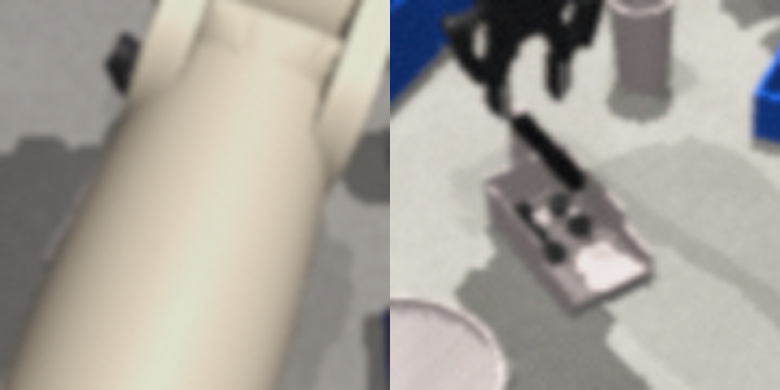

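The side crop shows the fingers at (500,105) and (560,95), near the handle's back end at (515,115), and they seem a little short of it. I'll project the TCP into the picture to check.

Run:
```python
from h import *
o=sensors.get_obs();R=Ro.from_euler("xyz",o["tcp_rot"],degrees=True).as_matrix();t=o["ee_pos"]
def pr(P):
    c=camera_params("side");q=cv2.projectPoints(np.array(P,float).reshape(1,3),np.array(c["rvec"]),np.array(c["tvec"]),np.array(c["mtx"]),None)[0].ravel()
    return ((q-[255,150])*390/90+[390,0]).round()
print("tcp",pr(t),"tips",[pr(t+R@[0,s*.021,.01]) for s in(1,-1)],"body",pr(t+R@[0,0,-.056]))
Bx=np.array([.875,-.484,0]);O=np.array([.5665,-.1665,0])
for x,z in((70,.099),(50,.09),(-30,.09),(-70,.0135)):print(x,z,pr(O+Bx*x/1000+[0,0,z]))
d=camera("side")[1];W=cloud("side",d)
for (u,v) in((500,100),(560,90),(515,120),(580,185),(650,275)):
    a=int((u-390)*90/390+255);b=int(v*90/390+150);print(u,v,W[b,a].round(3))
```

```text
tcp [526. 127.] tips [array([503., 145.]), array([548., 129.])] body [525.  71.]
70 0.099 [512. 106.]
50 0.09 [525. 128.]
-30 0.09 [577. 185.]
-70 0.0135 [608. 285.]
500 100 [ 0.614 -0.163  0.139]
560 90 [ 0.589 -0.211  0.126]
515 120 [ 0.621 -0.188  0.1  ]
580 185 [ 0.543 -0.155  0.09 ]
650 275 [ 0.485 -0.165  0.007]
```

>>> apply_moves:
  motion:
    - {"jaw": -0.5, "xyz": [0, 0, 0], "twist": 0}
    - {"jaw": -1, "xyz": [0, 0, 0], "twist": 0}
    - {"jaw": -1, "xyz": [0, 0, 0], "twist": 0}
    - {"jaw": -1, "xyz": [0, 0, 0], "twist": 0}
    - {"jaw": -1, "xyz": [0, 0, 0], "twist": 0}
  grip_force: 40

```text
time: 6.35
ee_pos: [0.6101, -0.1907, 0.0898]
tcp_rot: [176.1, -0.6, 151.1]
wrist_force: [-0.3, 0.6, 0.7]
opening: -0.0
grasp_force: 0.0
```

Run:
```python
from h import *
o=sensors.get_obs();print(o["ee_pos"],o["tcp_rot"],o["opening"],o["wrist_force"],o["torque"])
T=camera("top")[0][120:210,310:400,::-1];S=camera("side")[0][150:240,255:345,::-1]
cv2.imwrite("pics/c5.png",np.hstack([cv2.resize(i,(390,390),interpolation=2) for i in(T,S)]))
```

```text
[ 0.61006313 -0.19070955  0.08978421] [176.12515372  -0.626074   151.05904114] -4.685212283772922e-05 [-0.34101371  0.56560083  0.65295845] [-0.04092842  0.10044162 -0.01890511]
```

View pics/c5.png

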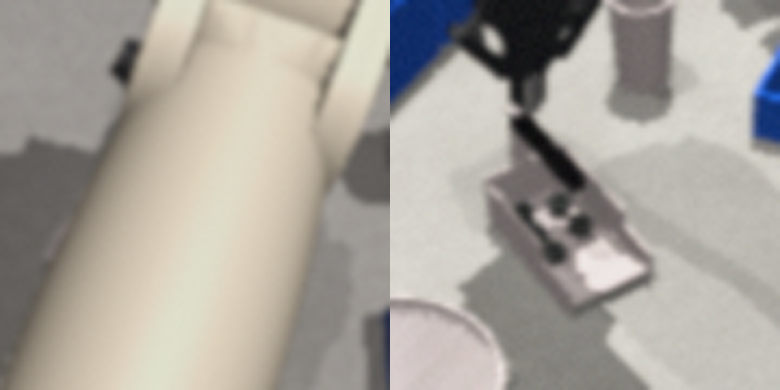

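The gripper closed to zero just above the handle, with its tips at crop (525,110). So the fingers are really higher than reported, and I'll measure by how much.

Run:
```python
from h import *
p,d=camera("side");W=cloud("side",d)
for b in range(160,180):
    print(b,[(int(p[b,a].max()),*(W[b,a]*1000).round().astype(int).tolist()) for a in range(283,291,2)])
```

```text
160 [(22, 609, -181, 183), (20, 601, -180, 187), (24, 597, -186, 184), (22, 594, -193, 180)]
161 [(22, 606, -175, 185), (21, 599, -176, 186), (26, 597, -185, 180), (19, 593, -192, 177)]
162 [(22, 610, -180, 175), (22, 603, -183, 176), (23, 595, -182, 179), (22, 594, -192, 173)]
163 [(23, 610, -180, 171), (27, 605, -184, 170), (23, 605, -197, 161), (23, 596, -195, 165)]
164 [(23, 611, -181, 165), (23, 603, -181, 169), (18, 604, -195, 158), (25, 593, -189, 166)]
165 [(23, 612, -182, 160), (19, 604, -181, 164), (22, 599, -186, 162), (28, 595, -193, 159)]
166 [(24, 611, -180, 158), (23, 603, -180, 161), (30, 600, -187, 157), (37, 595, -191, 156)]
167 [(26, 612, -180, 153), (26, 603, -179, 157), (46, 600, -187, 153), (58, 598, -196, 146)]
168 [(40, 613, -181, 148), (37, 605, -181, 151), (66, 600, -186, 149), (63, 598, -195, 143)]
169 [(55, 612, -180, 144), (45, 606, -183, 145), (77, 601, -187, 144), (67, 597, -193, 140)]
170 [(55, 613, -180, 140), (46, 608, -185, 138), (79, 602, -188, 138), (68, 597, -192, 137)]
171 [(56, 614, -182, 133), (46, 608, -184, 134), (79, 602, -187, 134), (69, 598, -195, 130)]
172 [(68, 611, -176, 135), (50, 608, -184, 130), (82, 602, -188, 130), (75, 599, -195, 125)]
173 [(101, 614, -181, 126), (52, 606, -181, 128), (79, 601, -186, 127), (94, 596, -190, 126)]
174 [(157, 629, -202, 100), (74, 607, -181, 124), (79, 602, -186, 122), (127, 599, -194, 117)]
175 [(185, 627, -197, 99), (103, 610, -185, 115), (89, 602, -186, 117), (159, 598, -191, 115)]
176 [(141, 621, -189, 103), (76, 616, -194, 101), (93, 674, -291, 4), (191, 669, -298, 1)]
177 [(84, 621, -189, 99), (33, 615, -191, 99), (65, 608, -194, 100), (184, 664, -290, 4)]
178 [(65, 623, -190, 92), (16, 612, -186, 100), (29, 607, -192, 98), (156, 662, -286, 3)]
179 [(75, 623, -189, 89), (18, 609, -182, 99), (16, 604, -186, 99), (100, 596, -186, 102)]
```

The side depth puts the closed tips at z≈0.117, while the reported pose implies 0.073. I'll open and go down in steps, watching the force.

>>> apply_moves:
  motion:
    - {"jaw": 0.0, "xyz": [0, 0, 0], "twist": 0}
    - {"jaw": 0.0, "xyz": [0, 0, 0], "twist": 0}
    - {"jaw": 0.0, "xyz": [0, -1, 8], "twist": 0}
    - {"jaw": 0.0, "xyz": [0, -1, 16], "twist": 0}
    - {"jaw": 0.0, "xyz": [0, -1, 16], "twist": 0}

```text
time: 7.12
ee_pos: [0.6094, -0.1904, 0.0725]
tcp_rot: [176.1, -0.7, 151.1]
wrist_force: [0.0, 0.2, 0.3]
opening: 0.0426
grasp_force: 0.0
```

>>> apply_moves:
  motion:
    - {"jaw": 0.0, "xyz": [0, 0, 4], "twist": 0}
    - {"jaw": 0.0, "xyz": [0, -1, 8], "twist": 0}
    - {"jaw": 0.0, "xyz": [0, -1, 12], "twist": 0}
    - {"jaw": 0.0, "xyz": [0, -1, 12], "twist": 0}

```text
time: 7.62
ee_pos: [0.6096, -0.1906, 0.0613]
tcp_rot: [176.1, -0.7, 151.1]
wrist_force: [0.4, 0.0, 0.3]
opening: 0.0428
grasp_force: 0.0
```

Run:
```python
from h import *
o=sensors.get_obs();print(o["ee_pos"],o["wrist_force"],o["opening"])
p,d=camera("side");W=cloud("side",d)
S=p[150:240,255:345,::-1];T=camera("top")[0][120:210,310:400,::-1]
cv2.imwrite("pics/c6.png",cv2.resize(S,(540,540),interpolation=2))
```

```text
[ 0.60957149 -0.19061089  0.0613133 ] [0.39033201 0.01914433 0.25478512] 0.04275009923992227
```

View pics/c6.png

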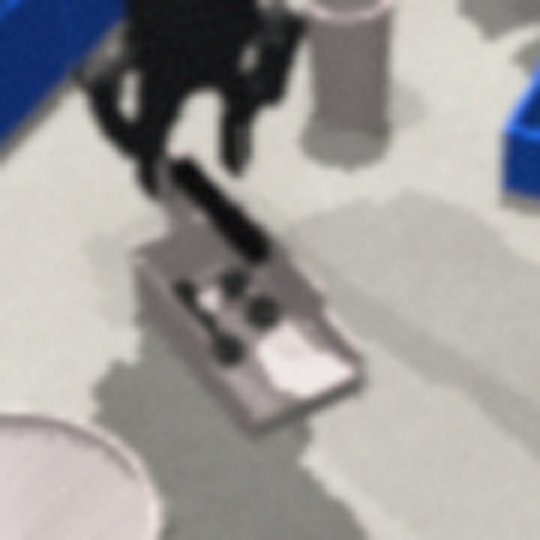

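The fingers now straddle the handle's rear: tips at crop (155,190) and (235,170), about z 0.09, with the handle between them. I'll go 14 mm lower and close.

>>> apply_moves:
  motion:
    - {"jaw": 0.0, "xyz": [0, 0, 7], "twist": 0}
    - {"jaw": 0.0, "xyz": [0, -1, 14], "twist": 0}
    - {"jaw": 0.0, "xyz": [0, -1, 14], "twist": 0}
    - {"jaw": -0.5, "xyz": [0, -1, 14], "twist": 0}
    - {"jaw": -1, "xyz": [0, -1, 14], "twist": 0}
  grip_force: 30

```text
time: 8.35
ee_pos: [0.6098, -0.1907, 0.0483]
tcp_rot: [176.1, -0.6, 151.1]
wrist_force: [-1.8, -0.4, 3.2]
opening: 0.0135
grasp_force: 29.0
```

>>> apply_moves:
  motion:
    - {"jaw": -1, "xyz": [0, 0, 0], "twist": 0}
    - {"jaw": -1, "xyz": [0, 0, 0], "twist": 0}
    - {"jaw": -1, "xyz": [0, 0, 0], "twist": 0}

```text
time: 8.72
ee_pos: [0.6098, -0.1907, 0.0482]
tcp_rot: [176.1, -0.6, 151.1]
wrist_force: [-1.7, 0.6, 5.7]
opening: 0.0138
grasp_force: 30.2
```

>>> apply_moves:
  motion:
    - {"jaw": -1, "xyz": [0, 0, -4], "twist": 0}
    - {"jaw": -1, "xyz": [0, 0, -8], "twist": 0}
    - {"jaw": -1, "xyz": [0, 0, -12], "twist": 0}
    - {"jaw": -1, "xyz": [0, 0, -12], "twist": 0}
    - {"jaw": -1, "xyz": [0, 0, -12], "twist": 0}
  grip_force: 30

```text
time: 9.35
ee_pos: [0.6093, -0.1914, 0.0595]
tcp_rot: [176.1, -0.6, 151.1]
wrist_force: [-1.2, -1.4, -4.0]
opening: 0.0133
grasp_force: 29.3
```

```bash
cat >> h.py <<'E'
def scoop(box=(140,260,240,345),zr=(.0,.2)):
    """tilt of the black handle from side depth: fit line to dark free part; needs approx region"""
    p,d=camera("side");W=cloud("side",d);r0,r1,c0,c1=box
    return p[r0:r1,c0:c1],W[r0:r1,c0:c1]
E
python3 - <<'E'
from h import *
o=sensors.get_obs();print(o["wrist_force"],o["torque"],o["ee_pos"])
p,w=scoop((170,215,280,315))
m=(p.max(-1)<50)&(w[...,2]>.075)&(w[...,2]<.125);q=w[m]
s=(q-[.5665,-.1665,0])@np.array([.875,-.484,0])
for a in range(-40,80,10):
    k=(s>a/1000)&(s<(a+10)/1000)
    if k.sum():print(a+5,k.sum(),np.median(q[k,2]).round(4))
E
```

```text
[-1.171335   -1.39514692 -3.98042711] [-0.1645323  -0.05340712  0.01110399] [ 0.60926244 -0.19139746  0.0594843 ]
-25 13 0.1088
-15 8 0.1119
-5 8 0.1101
5 8 0.1106
15 7 0.1106
25 9 0.112
35 15 0.1121
45 21 0.1129
55 7 0.111
```

It carries the full weight (4 N) and stays level at 30 N. I'll try 20 N here, close above the bench.

>>> apply_moves:
  motion:
    - {"jaw": -1, "xyz": [0, 0, 0], "twist": 0}
    - {"jaw": -1, "xyz": [0, 0, 0], "twist": 0}
    - {"jaw": -1, "xyz": [0, 0, 0], "twist": 0}
    - {"jaw": -1, "xyz": [0, 0, 0], "twist": 0}
  grip_force: 20

```text
time: 9.9
ee_pos: [0.6093, -0.1914, 0.0597]
tcp_rot: [176.1, -0.6, 151.1]
wrist_force: [-0.1, -0.6, -3.9]
opening: 0.0136
grasp_force: 29.3
```

```bash
cat >> h.py <<'E'
def tilt0():
    p,w=scoop((150,215,270,325))
    m=(p.max(-1)<50)&(w[...,2]>.075)&(w[...,2]<.14);q=w[m]
    s=(q-[.5665,-.1665,0])@np.array([.875,-.484,0])
    k=(s>-.03)&(s<.03);print("slope deg",np.degrees(np.arctan(np.polyfit(s[k],q[k,2],1)[0])).round(1),np.median(q[k,2]).round(4))
E
python3 - <<'E'
from h import *
o=sensors.get_obs();print(o["wrist_force"],o["opening"],o["grasp_force"])
tilt0()
E
```

```text
[-0.06412101 -0.6226228  -3.90209655] 0.013643684097724689 29.277830254286528
slope deg 4.7 0.1106
```

>>> apply_moves:
  motion:
    - {"jaw": -0.8, "xyz": [0, 0, 0], "twist": 0}
    - {"jaw": -0.75, "xyz": [0, 0, 0], "twist": 0}
    - {"jaw": -0.72, "xyz": [0, 0, 0], "twist": 0}
    - {"jaw": -0.72, "xyz": [0, 0, 0], "twist": 0}
  grip_force: 20

```text
time: 10.45
ee_pos: [0.6093, -0.1914, 0.0597]
tcp_rot: [176.1, -0.6, 151.1]
wrist_force: [0.0, -0.0, -4.1]
opening: 0.0135
grasp_force: 29.3
```

Run:
```python
from h import *
o=sensors.get_obs();print(o["wrist_force"],o["opening"],o["grasp_force"])
tilt0()
```

```text
[ 0.02827034 -0.04400456 -4.05968081] 0.013479481584375386 29.277268331497908
slope deg 4.2 0.1097
```

>>> apply_moves:
  motion:
    - {"jaw": -0.69, "xyz": [0, 0, 0], "twist": 0}
    - {"jaw": -0.69, "xyz": [0, 0, 0], "twist": 0}

```text
time: 10.75
ee_pos: [0.6093, -0.1914, 0.0597]
tcp_rot: [176.1, -0.6, 151.1]
wrist_force: [-0.1, 0.9, -4.5]
opening: 0.0138
grasp_force: 29.3
```

>>> apply_moves:
  motion:
    - {"jaw": -0.67, "xyz": [0, 0, 0], "twist": 0}
    - {"jaw": -0.67, "xyz": [0, 0, 0], "twist": 0}

```text
time: 11.0
ee_pos: [0.6095, -0.1914, 0.06]
tcp_rot: [176.1, -0.6, 151.1]
wrist_force: [0.6, 1.2, -0.7]
opening: 0.014
grasp_force: 3.5
```

>>> apply_moves:
  motion:
    - {"jaw": -0.66, "xyz": [0, 0, 0], "twist": 0}
    - {"jaw": -0.66, "xyz": [0, 0, 0], "twist": 0}

```text
time: 11.25
ee_pos: [0.6096, -0.1914, 0.06]
tcp_rot: [176.1, -0.6, 151.1]
wrist_force: [0.7, 0.4, -0.8]
opening: 0.0144
grasp_force: 1.5
```

>>> apply_moves:
  motion:
    - {"jaw": -0.65, "xyz": [0, 0, 0], "twist": 0}
    - {"jaw": -0.65, "xyz": [0, 0, 0], "twist": 0}

```text
time: 11.5
ee_pos: [0.6096, -0.1914, 0.0599]
tcp_rot: [176.1, -0.6, 151.1]
wrist_force: [1.1, 0.7, 0.8]
opening: 0.015
grasp_force: 0.9
```

Run:
```python
from h import *
tilt0()
```

```text
slope deg 3.9 0.0999
```

A jaw of about -0.67 gives a light 3.5 N hold that lets it slip, so the pivot can be controlled with the jaw. I'll regrip farther back and a bit deeper, firmly.

>>> apply_moves:
  motion:
    - {"jaw": -0.4, "xyz": [0, 0, 0], "twist": 0}
    - {"jaw": -0.4, "xyz": [-4, 0, 5], "twist": 0}
    - {"jaw": -0.4, "xyz": [-8, -1, 15], "twist": 0}
    - {"jaw": -0.4, "xyz": [-8, -1, 15], "twist": 0}
    - {"jaw": -1, "xyz": [-8, -1, 15], "twist": 0}
  grip_force: 70

```text
time: 12.18
ee_pos: [0.6161, -0.1955, 0.0448]
tcp_rot: [176.2, -0.6, 151.0]
wrist_force: [-2.5, -0.4, 3.6]
opening: 0.0134
grasp_force: 67.7
```

>>> apply_moves:
  motion:
    - {"jaw": -1, "xyz": [0, 0, 0], "twist": 0}
    - {"jaw": -1, "xyz": [0, 0, 0], "twist": 0}
    - {"jaw": -1, "xyz": [0, 0, -5], "twist": 0}
    - {"jaw": -1, "xyz": [0, 0, -12], "twist": 0}
    - {"jaw": -1, "xyz": [0, 0, -15], "twist": 0}

```text
time: 12.8
ee_pos: [0.6161, -0.1962, 0.06]
tcp_rot: [176.1, -0.6, 151.1]
wrist_force: [0.7, -0.0, -4.3]
opening: 0.0129
grasp_force: 68.0
```

Run:
```python
from h import *
tilt0();to([.579,.098,.28],151)
```

```text
slope deg 2.7 0.1151
mm [ 177.1  253.7 -201.2] twist 0.001 R [[-0.875, 0.483, 0.024], [0.484, 0.873, 0.064], [0.01, 0.068, -0.998]] [-19.5  17.8   8.2  80.4   3.9   9.4]
```

>>> apply_moves:
  motion:
    - {"jaw": -1, "xyz": [0, 0, -25], "twist": 0}
    - {"jaw": -1, "xyz": [0, 0, -65], "twist": 0}
    - {"jaw": -1, "xyz": [0, 0, -110], "twist": 0}
    - {"jaw": -1, "xyz": [0, 0, -155], "twist": 0}
    - {"jaw": -1, "xyz": [10, 14, -190], "twist": 0}

```text
time: 13.48
ee_pos: [0.6094, -0.1921, 0.2518]
tcp_rot: [176.1, -0.6, 151.0]
wrist_force: [1.6, 0.0, -3.0]
opening: 0.0132
grasp_force: 68.7
```

>>> apply_moves:
  motion:
    - {"jaw": -1, "xyz": [15, 23, -11], "twist": 0}
    - {"jaw": -1, "xyz": [33, 48, -11], "twist": 0}
    - {"jaw": -1, "xyz": [53, 76, -11], "twist": 0}
    - {"jaw": -1, "xyz": [73, 105, -11], "twist": 0}
    - {"jaw": -1, "xyz": [93, 133, -11], "twist": 0}

```text
time: 14.1
ee_pos: [0.5919, -0.0298, 0.2712]
tcp_rot: [176.1, -0.6, 151.1]
wrist_force: [-0.6, 0.2, -4.6]
opening: 0.0129
grasp_force: 68.7
```

Run:
```python
from h import *
o=sensors.get_obs();print(o["wrist_force"],o["opening"]);to([.579,.098,.28],151)
```

```text
[-0.57817247  0.22128307 -4.579271  ] 0.012935743821887414
mm [ 73.2 105.9  -0.9] twist 0.001 R [[-0.875, 0.483, 0.023], [0.484, 0.873, 0.064], [0.011, 0.068, -0.998]] [ -4.8  11.8  24.6 101.7   3.8  24.2]
```

>>> apply_moves:
  motion:
    - {"jaw": -1, "xyz": [19, 28, -1], "twist": 0}
    - {"jaw": -1, "xyz": [38, 55, -1], "twist": 0}
    - {"jaw": -1, "xyz": [55, 80, -1], "twist": 0}
    - {"jaw": -1, "xyz": [67, 98, -1], "twist": 0}
    - {"jaw": -1, "xyz": [72, 105, -1], "twist": 0}

```text
time: 14.72
ee_pos: [0.5798, 0.0964, 0.28]
tcp_rot: [176.1, -0.6, 151.1]
wrist_force: [0.1, -0.3, -3.1]
opening: 0.0132
grasp_force: 68.7
```

Run:
```python
from h import *
to([.579,.098,.28],151)
p,d=camera("side");W=cloud("side",d)
cv2.imwrite("pics/c7.png",cv2.resize(p[80:300,170:340,::-1],None,fx=2.7,fy=2.7,interpolation=2))
np.savez("s7.npz",p=p,d=d)
```

```text
mm [1.5 1.1 0.1] twist 0.002 R [[-0.876, 0.483, 0.023], [0.483, 0.873, 0.064], [0.011, 0.067, -0.998]] [  7.6  10.6  24.1 101.7   3.5  36.6]
```

View pics/c7.png

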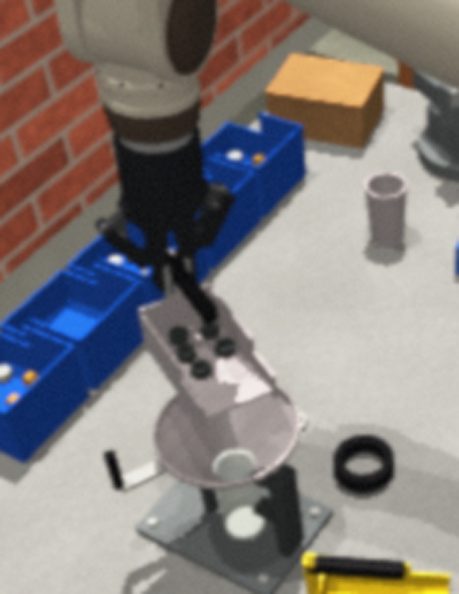

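The scoop is level over the funnel with all five nuts in it (crop (178,335) to (225,347)), and its lip at about (240,400) lies over the mouth. Next I'll slacken the grip gradually.

>>> apply_moves:
  motion:
    - {"jaw": -0.72, "xyz": [0, 0, 0], "twist": 0}
    - {"jaw": -0.69, "xyz": [0, 0, 0], "twist": 0}
  grip_force: 20

```text
time: 15.02
ee_pos: [0.58, 0.0946, 0.2799]
tcp_rot: [176.1, -0.6, 151.0]
wrist_force: [-0.2, 0.2, -3.0]
opening: 0.0134
grasp_force: 45.8
```

>>> apply_moves:
  motion:
    - {"jaw": -0.685, "xyz": [0, 0, 0], "twist": 0}
    - {"jaw": -0.685, "xyz": [0, 0, 0], "twist": 0}

```text
time: 15.28
ee_pos: [0.5799, 0.095, 0.28]
tcp_rot: [176.1, -0.6, 151.0]
wrist_force: [0.1, 0.2, -3.5]
opening: 0.0138
grasp_force: 32.9
```

```bash
cat >> h.py <<'E'
def tilt(p=None,d=None):
    if p is None:p,d=camera("side")
    W=cloud("side",d);o=sensors.get_obs();n=np.array([-.875,.484,0])
    L=W-(o["ee_pos"]+[0,0,.045]);s=L@n;l=L@np.array([.484,.875,0]);z=L[...,2]
    m=(p.max(-1)<50)&(abs(l)<.02)&(s>.016)&(s<.085)&(z<.03)&(z>-.12)
    if m.sum()>6:
        X=np.c_[s[m],z[m]];v=np.linalg.svd(X-X.mean(0))[2][0];print("handle n",m.sum(),"tilt",np.degrees(np.arctan(-v[1]/v[0])).round(1),"centre",X.mean(0).round(3),"F",o["wrist_force"].round(1),"grip",o["grasp_force"],o["opening"])
    m=(p.max(-1)<70)&(abs(l)<.045)&(z<-.045)&(z>-.16)&(s>-.06)&(s<.14);print("dark px in tray",m.sum())
E
python3 - <<'E'
from h import *
A=np.load("s7.npz");tilt(A["p"],A["d"]);tilt()
E
```

```text
handle n 187 tilt -76.0 centre [ 0.05  -0.014] F [ 0.1  0.2 -3.5] grip 32.90377613157034 0.01382236994935561
dark px in tray 195
handle n 191 tilt -81.6 centre [ 0.051 -0.015] F [ 0.4 -0.6 -3.4] grip 32.901195301674306 0.013332051214751377
dark px in tray 191
```

>>> apply_moves:
  motion:
    - {"jaw": -0.68, "xyz": [0, 0, 0], "twist": 0}
    - {"jaw": -0.68, "xyz": [0, 0, 0], "twist": 0}

```text
time: 15.58
ee_pos: [0.5799, 0.0954, 0.28]
tcp_rot: [176.1, -0.6, 151.1]
wrist_force: [0.0, 0.2, -3.6]
opening: 0.0139
grasp_force: 20.0
```

>>> apply_moves:
  motion:
    - {"jaw": -0.677, "xyz": [0, 0, 0], "twist": 0}
    - {"jaw": -0.677, "xyz": [0, 0, 0], "twist": 0}

```text
time: 15.82
ee_pos: [0.5799, 0.0955, 0.28]
tcp_rot: [176.1, -0.6, 151.1]
wrist_force: [-0.5, -0.5, -4.3]
opening: 0.0141
grasp_force: 11.7
```

```bash
sed -i 's/(s<.085)&(z<.03)&(z>-.12)/(s<.06)\&(z<.03)\&(z>-.015-.95*s)/' h.py
python3 - <<'E'
from h import *
tilt()
E
```

```text
handle n 94 tilt 18.7 centre [ 0.039 -0.003] F [-0.2 -0.  -3.7] grip 11.588882636278868 0.01405708166061996
dark px in tray 136
```

>>> apply_moves:
  motion:
    - {"jaw": -0.675, "xyz": [0, 0, 0], "twist": 0}
    - {"jaw": -0.675, "xyz": [0, 0, 0], "twist": 0}

```text
time: 16.12
ee_pos: [0.5799, 0.0954, 0.28]
tcp_rot: [176.1, -0.6, 151.1]
wrist_force: [0.3, 0.4, -3.9]
opening: 0.0138
grasp_force: 6.2
```

Run:
```python
from h import *
tilt()
```

```text
handle n 109 tilt 36.8 centre [ 0.038 -0.021] F [-0.3 -0.3 -3.8] grip 6.122921652422519 0.014269190310651514
dark px in tray 91
```

>>> apply_moves:
  motion:
    - {"jaw": -0.674, "xyz": [0, 0, 0], "twist": 0}
    - {"jaw": -0.674, "xyz": [0, 0, 0], "twist": 0}
    - {"jaw": -0.674, "xyz": [0, 0, 0], "twist": 0}

```text
time: 16.55
ee_pos: [0.5799, 0.0954, 0.2801]
tcp_rot: [176.1, -0.6, 151.1]
wrist_force: [-0.8, 0.4, -3.4]
opening: 0.0139
grasp_force: 3.7
```

Run:
```python
from h import *
p,d=camera("side");tilt(p,d)
cv2.imwrite("pics/c8.png",cv2.resize(p[170:300,195:315,::-1],None,fx=4.5,fy=4.5,interpolation=2))
```

```text
handle n 122 tilt 43.3 centre [ 0.037 -0.03 ] F [-0.3  0.4 -2.8] grip 3.6820000598027036 0.013712624002755788
dark px in tray 40
```

View pics/c8.png

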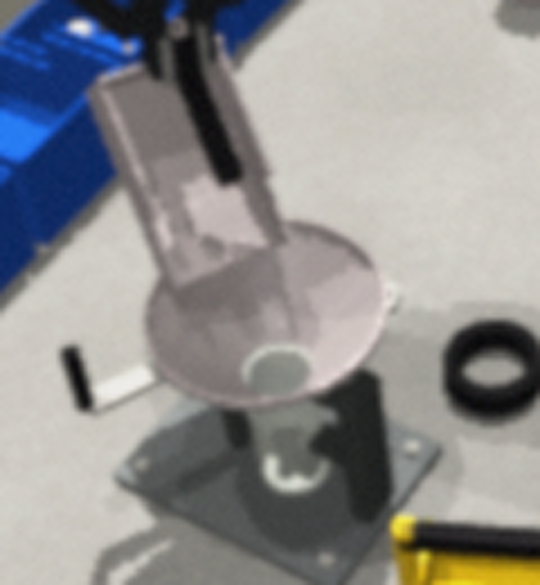

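The scoop hangs tipped about 43° over the funnel. Its tray and the funnel are empty, and dark nuts show at the tube's bottom (crop (290,460)). I'll grip firmly again and carry it back.

>>> apply_moves:
  motion:
    - {"jaw": -1, "xyz": [0, 0, 0], "twist": 0}
    - {"jaw": -1, "xyz": [0, 0, 0], "twist": 0}
    - {"jaw": -1, "xyz": [0, 0, -10], "twist": 0}
    - {"jaw": -1, "xyz": [0, 0, -30], "twist": 0}
    - {"jaw": -1, "xyz": [0, 0, -40], "twist": 0}
  grip_force: 60

```text
time: 17.23
ee_pos: [0.5791, 0.0928, 0.3216]
tcp_rot: [176.1, -0.5, 151.1]
wrist_force: [0.7, -0.6, -2.4]
opening: 0.0133
grasp_force: 58.7
```

Run:
```python
from h import *
tilt();to([.541,-.152,.32],151);to([.541,-.152,.125],151)
```

```text
handle n 128 tilt 43.0 centre [ 0.038 -0.031] F [ 0.3 -0.8 -2.2] grip 58.72339735447895 0.013327775654081402
dark px in tray 43
mm [ -85.1 -232.3  -14.5] twist 0.001 R [[-0.875, 0.483, 0.026], [0.484, 0.873, 0.065], [0.009, 0.069, -0.998]] [  7.3  12.6  31.4 106.9   3.5  36.3]
mm [ -86.8 -245.7  180. ] twist 0.001 R [[-0.875, 0.483, 0.026], [0.484, 0.873, 0.065], [0.009, 0.069, -0.998]] [  7.3  12.6  31.4 106.9   3.5  36.3]
```

>>> apply_moves:
  motion:
    - {"jaw": -1, "xyz": [-14, -38, -3], "twist": 0}
    - {"jaw": -1, "xyz": [-30, -85, -5], "twist": 0}
    - {"jaw": -1, "xyz": [-48, -133, -8], "twist": 0}
    - {"jaw": -1, "xyz": [-67, -182, -10], "twist": 0}
    - {"jaw": -1, "xyz": [-83, -228, -12], "twist": 0}

```text
time: 17.9
ee_pos: [0.5406, -0.1488, 0.3153]
tcp_rot: [176.1, -0.6, 151.0]
wrist_force: [0.4, 0.9, -2.6]
opening: 0.0129
grasp_force: 59.0
```

>>> apply_moves:
  motion:
    - {"jaw": -1, "xyz": [-1, -5, 35], "twist": 0}
    - {"jaw": -1, "xyz": [-2, -9, 80], "twist": 0}
    - {"jaw": -1, "xyz": [-3, -13, 125], "twist": 0}
    - {"jaw": -1, "xyz": [-4, -16, 165], "twist": 0}
    - {"jaw": -1, "xyz": [-4, -17, 185], "twist": 0}

```text
time: 18.52
ee_pos: [0.5395, -0.1517, 0.1269]
tcp_rot: [176.2, -0.8, 151.0]
wrist_force: [0.0, 0.3, -1.2]
opening: 0.0133
grasp_force: 59.1
```

Run:
```python
from h import *
p,d=camera("side");tilt(p,d);to([.541,-.152,.118],151)
W=cloud("side",d);o=sensors.get_obs();n=np.array([-.875,.484,0]);L=W-o["ee_pos"];s=L@n;l=L@np.array([.484,.875,0])
m=(abs(l)<.045)&(s>-.1)&(s<.12)&(W[...,2]>.004)&(W[...,2]<.06)&(p.min(-1)>60)
print("low pts",m.sum(),W[m][:,2].min() if m.any() else 0)
for a in range(-20,120,10):
    k=m&(s>a/1e3)&(s<a/1e3+.01)
    if k.any():print(a,k.sum(),W[k][:,2].min().round(3),W[k][:,2].max().round(3))
# tube: dark pixels by height along its axis
c=np.array([.509,.1365]);P,D=camera("top");T=cloud("top",D);r=np.hypot(T[...,0]-c[0],T[...,1]-c[1])
k=(r<.025);print("top in-tube px",k.sum(),"z",np.percentile(T[k][:,2],[0,10,50,90]).round(3))
k=(r<.074)&(T[...,2]>.1)&(P.max(-1)<60);print("dark in funnel",k.sum())
```

```text
handle n 78 tilt 43.2 centre [ 0.039 -0.03 ] F [ 0.8  0.8 -6.6] grip 59.01720823952928 0.013176618165297653
dark px in tray 25
mm [-2.2  0.   7. ] twist 0.001 R [[-0.875, 0.484, 0.018], [0.484, 0.873, 0.066], [0.016, 0.066, -0.998]] [-17.8   5.6   1.2  85.8   3.9  11.1]
low pts 423 0.004038263532912984
-20 25 0.004 0.06
-10 51 0.005 0.06
0 67 0.035 0.06
10 65 0.025 0.058
20 91 0.004 0.058
30 72 0.004 0.057
40 21 0.004 0.049
50 4 0.006 0.04
60 3 0.004 0.005
70 3 0.004 0.005
80 2 0.005 0.005
90 6 0.004 0.006
100 1 0.005 0.005
110 4 0.004 0.008
top in-tube px 217 z [0.006 0.021 0.077 0.117]
dark in funnel 0
```

>>> apply_moves:
  motion:
    - {"jaw": -0.72, "xyz": [0, 0, 8], "twist": 0}
    - {"jaw": -0.69, "xyz": [0, -1, 14], "twist": 0}
    - {"jaw": -0.68, "xyz": [0, -1, 18], "twist": 0}
    - {"jaw": -0.676, "xyz": [0, -1, 18], "twist": 0}
    - {"jaw": -0.676, "xyz": [0, -1, 18], "twist": 0}
  grip_force: 20

```text
time: 19.25
ee_pos: [0.5422, -0.1521, 0.114]
tcp_rot: [176.1, -0.3, 151.1]
wrist_force: [1.5, 0.6, 6.0]
opening: 0.0138
grasp_force: 9.9
```

Run:
```python
from h import *
tilt();print(sensors.get_obs()["ee_pos"])
```

```text
handle n 76 tilt 47.3 centre [ 0.039 -0.03 ] F [1.7 0.1 5.9] grip 9.879456722410396 0.013881040316223276
dark px in tray 30
[ 0.54217905 -0.1520789   0.11402687]
```

The lip is on the bench. I'll move back and down along the arc so the scoop swings level.

>>> apply_moves:
  motion:
    - {"jaw": -0.675, "xyz": [-14, 0, 2], "twist": 0}
    - {"jaw": -0.675, "xyz": [-27, 0, 7], "twist": 0}
    - {"jaw": -0.675, "xyz": [-37, 0, 13], "twist": 0}
    - {"jaw": -0.675, "xyz": [-46, 0, 18], "twist": 0}
    - {"jaw": -0.675, "xyz": [-53, -1, 23], "twist": 0}

```text
time: 19.92
ee_pos: [0.5871, -0.1768, 0.0872]
tcp_rot: [176.1, -0.7, 151.1]
wrist_force: [1.5, -1.1, 0.6]
opening: 0.0139
grasp_force: 5.6
```

Run:
```python
from h import *
tilt();print(sensors.get_obs()["ee_pos"])
```

```text
handle n 54 tilt 16.4 centre [ 0.038 -0.009] F [ 0.8  0.2 -1.2] grip 5.714263009722345 0.014200353244351406
dark px in tray 3
[ 0.58704609 -0.17700481  0.08613823]
```

>>> apply_moves:
  motion:
    - {"jaw": -0.675, "xyz": [-9, 0, 8], "twist": 0}
    - {"jaw": -0.675, "xyz": [-16, 0, 16], "twist": 0}
    - {"jaw": -0.675, "xyz": [-22, -1, 23], "twist": 0}
    - {"jaw": -0.675, "xyz": [-26, -1, 29], "twist": 0}
    - {"jaw": -0.675, "xyz": [-28, -1, 33], "twist": 0}

```text
time: 20.6
ee_pos: [0.6118, -0.189, 0.0543]
tcp_rot: [176.1, -0.6, 151.1]
wrist_force: [0.2, -0.6, -0.3]
opening: 0.0139
grasp_force: 5.7
```

Run:
```python
from h import *
tilt();print(sensors.get_obs()["ee_pos"])
```

```text
handle n 35 tilt -2.1 centre [0.037 0.002] F [-0.5 -1.1 -1.8] grip 5.979570206254721 0.01400731260641658
dark px in tray 0
[ 0.6119076  -0.18895824  0.05413201]
```

>>> apply_moves:
  motion:
    - {"jaw": -0.66, "xyz": [0, 0, 0], "twist": 0}
    - {"jaw": -0.6, "xyz": [0, 0, 0], "twist": 0}
    - {"jaw": -0.4, "xyz": [0, 0, 0], "twist": 0}
    - {"jaw": -0.3, "xyz": [0, 1, 0], "twist": 0}
    - {"jaw": -0.3, "xyz": [0, 1, -8], "twist": 0}

```text
time: 21.28
ee_pos: [0.6117, -0.1885, 0.0627]
tcp_rot: [176.1, -0.7, 151.1]
wrist_force: [0.3, 0.7, 0.1]
opening: 0.0302
grasp_force: 0.0
```

>>> apply_moves:
  motion:
    - {"jaw": -0.3, "xyz": [0, 1, -20], "twist": 0}
    - {"jaw": -0.3, "xyz": [0, 3, -60], "twist": 0}
    - {"jaw": -0.3, "xyz": [0, 6, -110], "twist": 0}
    - {"jaw": -0.3, "xyz": [0, 10, -150], "twist": 0}

```text
time: 21.78
ee_pos: [0.6134, -0.1897, 0.2162]
tcp_rot: [176.1, -0.5, 151.0]
wrist_force: [-0.4, -0.3, -0.1]
opening: 0.03
grasp_force: 0.0
```

Run:
```python
from h import *
print(sensors.get_obs()["ee_pos"])
for n,b in(("side",(165,230,265,325)),("top",(135,205,305,375))):
    p,d=camera(n);W=cloud(n,d);r0,r1,c0,c1=b;w=W[r0:r1,c0:c1];g=p[r0:r1,c0:c1]
    m=(g.max(-1)<50)&(w[...,2]>.06)&(w[...,2]<.11)
    q=w[m]
    if len(q)>5:
        c=q.mean(0);v=np.linalg.svd(q-c)[2][0];print(n,len(q),c.round(4),"dir",v.round(3),q[:,2].max().round(3))
```

```text
[ 0.61338532 -0.18968125  0.21618318]
side 71 [ 0.5764 -0.1656  0.0983] dir [-0.862  0.506 -0.029] 0.104
```

The scoop stands level at its old place, released. Next is the shutter: turn the tool by 90° so the fingers straddle the post tangentially.

>>> apply_moves:
  motion:
    - {"jaw": -0.4, "xyz": [21, 34, 3], "twist": -0.16}
    - {"jaw": -0.4, "xyz": [42, 68, 5], "twist": -0.32}
    - {"jaw": -0.4, "xyz": [63, 103, 8], "twist": -0.48}
    - {"jaw": -0.4, "xyz": [84, 137, 10], "twist": -0.64}
    - {"jaw": -0.4, "xyz": [105, 171, 13], "twist": -0.8}

```text
time: 22.5
ee_pos: [0.6042, 0.0126, 0.2129]
tcp_rot: [176.9, 2.4, -162.9]
wrist_force: [0.2, -0.4, -0.4]
opening: 0.0259
grasp_force: 0.0
```

>>> apply_moves:
  motion:
    - {"jaw": -0.4, "xyz": [0, 0, 0], "twist": -0.16}
    - {"jaw": -0.4, "xyz": [0, 0, 0], "twist": -0.32}
    - {"jaw": -0.4, "xyz": [0, 0, 0], "twist": -0.48}
    - {"jaw": -0.4, "xyz": [0, 0, 0], "twist": -0.64}
    - {"jaw": -0.4, "xyz": [0, 0, 0], "twist": -0.76}

```text
time: 23.12
ee_pos: [0.6044, 0.0113, 0.2127]
tcp_rot: [179.3, 3.9, -119.4]
wrist_force: [-0.8, -0.8, -0.3]
opening: 0.0256
grasp_force: 0.0
```

Run:
```python
from h import *
to([.5957,.2125,.20],241);to([.5957,.2125,.122],241)
p,d=camera("side");W=cloud("side",d)
g=p[225:275,195:245].max(-1);w=W[225:275,195:245];m=(g<60)&(w[...,2]>.125)&(w[...,2]<.175);q=w[m];print("post near face",len(q),q.mean(0).round(4),q[:,2].max())
p,d=camera("top");W=cloud("top",d);g=p[140:160,205:230].max(-1);w=W[140:160,205:230];q=w[(g<60)&(w[...,2]>.12)];print("post top",len(q),q.mean(0).round(4) if len(q) else 0)
c=np.array([.509,.1365]);r=np.hypot(W[...,0]-c[0],W[...,1]-c[1]);k=(r<.074)&(W[...,2]>.1)&(p.max(-1)<60);print("dark in funnel",k.sum())
```

```text
mm [-169.9  105.9   25.5] twist -0.006 R [[-0.489, -0.872, 0.023], [-0.87, 0.489, 0.064], [-0.067, 0.012, -0.998]] [ -0.8  11.3  17.3  94.7   3.7 -61.4]
mm [-164.6  105.   103.3] twist -0.006 R [[-0.489, -0.872, 0.023], [-0.87, 0.489, 0.064], [-0.067, 0.012, -0.998]] [ -0.8  11.3  17.3  94.7   3.7 -61.4]
post near face 30 [0.5955 0.2171 0.1487] 0.16793403494499054
post top 14 [0.5957 0.2115 0.1521]
dark in funnel 0
```

>>> apply_moves:
  motion:
    - {"jaw": -0.4, "xyz": [-44, 26, 6], "twist": 0}
    - {"jaw": -0.4, "xyz": [-88, 52, 12], "twist": 0}
    - {"jaw": -0.4, "xyz": [-132, 78, 18], "twist": 0}
    - {"jaw": -0.4, "xyz": [-175, 104, 25], "twist": 0}
    - {"jaw": -0.4, "xyz": [-175, 104, 25], "twist": 0}

```text
time: 23.85
ee_pos: [0.6001, 0.2192, 0.2]
tcp_rot: [179.3, 3.8, -119.6]
wrist_force: [-0.6, -0.1, -0.3]
opening: 0.0257
grasp_force: 0.0
```

Run:
```python
from h import *
to([.600,.216,.122],241)
p,d=camera("side");W=cloud("side",d);o=sensors.get_obs()["ee_pos"]
L=W-o;k=(np.hypot(L[...,0],L[...,1])<.06)&(p.max(-1)<110)&(W[...,2]>.17)&(W[...,2]<.26)
t=np.array([.872,-.489,0])
for z in range(170,260,10):
    m=k&(W[...,2]>z/1e3)&(W[...,2]<z/1e3+.01)
    if m.any():print(z,m.sum(),"tangential",np.percentile(L[m]@t,[0,25,50,75,100]).round(3))
```

```text
mm [ 8.  -2.5 77.6] twist -0.01 R [[-0.492, -0.87, 0.022], [-0.868, 0.492, 0.064], [-0.067, 0.013, -0.998]] [ 18.6  14.7  19.9  92.9   3.1 -41.8]
220 6 tangential [-0.025 -0.015  0.013  0.014  0.018]
230 27 tangential [-0.028 -0.025 -0.023 -0.018  0.02 ]
240 24 tangential [-0.027 -0.027 -0.023  0.011  0.017]
250 11 tangential [-0.029 -0.026 -0.017  0.013  0.017]
```

>>> apply_moves:
  motion:
    - {"jaw": -0.4, "xyz": [4, -1, 25], "twist": 0}
    - {"jaw": -0.4, "xyz": [6, -2, 45], "twist": 0}
    - {"jaw": -0.4, "xyz": [8, -2, 62], "twist": 0}
    - {"jaw": -0.4, "xyz": [8, -2, 78], "twist": 0}
    - {"jaw": -0.4, "xyz": [8, -2, 78], "twist": 0}

```text
time: 24.52
ee_pos: [0.6001, 0.2123, 0.1214]
tcp_rot: [179.3, 3.8, -119.7]
wrist_force: [0.3, -0.2, -0.5]
opening: 0.0254
grasp_force: 0.0
```

>>> apply_moves:
  motion:
    - {"jaw": -0.7, "xyz": [0, 0, 0], "twist": 0}
    - {"jaw": -1, "xyz": [0, 0, 0], "twist": 0}
    - {"jaw": -1, "xyz": [0, 0, 0], "twist": 0}
    - {"jaw": -1, "xyz": [0, 0, 0], "twist": 0}
  grip_force: 30

```text
time: 25.02
ee_pos: [0.6002, 0.2132, 0.1231]
tcp_rot: [179.3, 3.9, -119.6]
wrist_force: [-5.9, -0.3, 1.2]
opening: 0.0104
grasp_force: 29.3
```

```bash
cat >> h.py <<'E'
def arc(step,n,piv=(.5559,.1339)):
    """rows that carry the pinched post about the pivot by step deg each (clockwise)"""
    o=sensors.get_obs();R=Ro.from_euler("xyz",o["tcp_rot"],degrees=True)
    off=-.045*R.as_matrix()[:,2];off[2]=0
    a=o["ee_pos"]+off-[*piv,o["ee_pos"][2]];print("r",np.hypot(*a[:2]).round(4),"ang",np.degrees(np.arctan2(a[1],a[0])).round(1),"F",o["wrist_force"].round(1),o["opening"].round(4),o["q"].round(0))
    for i in range(1,n+1):
        b=Ro.from_euler("z",-step*i,degrees=True).apply(a)
        print((R.inv().apply(b-a)*1000).round(1).tolist(),round(np.radians(step*i),3))
E
python3 - <<'E'
from h import *
arc(8,5)
E
```

```text
Traceback (most recent call last):
  File "h.py", line 38, in arc
    a=o["ee_pos"]+off-[*piv,o["ee_pos"][2]];print("r",np.hypot(*a[:2]).round(4),"ang",np.degrees(np.arctan2(a[1],a[0])).round(1),"F",o["wrist_force"].round(1),o["opening"].round(4),o["q"].round(0))
                                                                                                                                                               ^^^^^^^^^^^^^^^^^^
AttributeError: 'float' object has no attribute 'round'
```

Post pinched: 29 N, opening 10.4 mm on the round post.

```bash
sed -i 's/o\["opening"\].round(4)/round(o["opening"],4)/' h.py
python3 - <<'E'
from h import *
arc(8,5)
E
```

```text
r 0.0878 ang 60.5 F [-5.9 -0.3  1.2] 0.0104 [ 18.  13.  10.  84.   3. -42.]
[0.8, -12.2, -0.2] 0.14
[3.4, -24.2, -0.5] 0.279
[7.5, -35.7, -0.9] 0.419
[13.2, -46.5, -1.4] 0.559
[20.4, -56.5, -2.0] 0.698
```

>>> apply_moves:
  motion:
    - {"jaw": -1, "xyz": [1, -12, 0], "twist": 0.14}
    - {"jaw": -1, "xyz": [3.4, -24, -0.5], "twist": 0.28}
    - {"jaw": -1, "xyz": [7.5, -36, -1], "twist": 0.42}
    - {"jaw": -1, "xyz": [13, -46.5, -1.4], "twist": 0.56}
    - {"jaw": -1, "xyz": [20, -56.5, -2], "twist": 0.7}

```text
time: 25.65
ee_pos: [0.6389, 0.1676, 0.1231]
tcp_rot: [177.0, 2.4, -160.0]
wrist_force: [-13.0, 0.5, 1.3]
opening: 0.011
grasp_force: 34.4
```

Run:
```python
from h import *
arc(6,5)
```

```text
r 0.0876 ang 20.6 F [-13.    0.5   1.3] 0.011 [13. 17. 14. 85.  3. -7.]
[0.4, -9.2, -0.5] 0.105
[1.7, -18.2, -1.0] 0.209
[4.0, -27.1, -1.6] 0.314
[7.2, -35.7, -2.2] 0.419
[11.3, -43.8, -2.8] 0.524
```

>>> apply_moves:
  motion:
    - {"jaw": -1, "xyz": [2, -9.2, -0.5], "twist": 0.105}
    - {"jaw": -1, "xyz": [3.7, -18.2, -1], "twist": 0.21}
    - {"jaw": -1, "xyz": [6, -27, -1.6], "twist": 0.31}
    - {"jaw": -1, "xyz": [9, -35.7, -2.2], "twist": 0.42}
    - {"jaw": -1, "xyz": [9, -35.7, -2.2], "twist": 0.42}

```text
time: 26.28
ee_pos: [0.6437, 0.1347, 0.1232]
tcp_rot: [175.9, 1.1, 176.3]
wrist_force: [-2.5, 18.3, -1.5]
opening: 0.0107
grasp_force: 38.8
```

Run:
```python
from h import *
arc(3,3)
```

```text
r 0.0868 ang -1.6 F [-2.5 18.3 -1.5] 0.0107 [10. 17. 14. 85.  4. 14.]
[-0.1, -4.5, -0.3] 0.052
[0.1, -9.1, -0.7] 0.105
[0.6, -13.6, -1.0] 0.157
```

>>> apply_moves:
  motion:
    - {"jaw": -1, "xyz": [0, -2, 0], "twist": 0.02}
    - {"jaw": -1, "xyz": [0, -3, 0], "twist": 0.02}
    - {"jaw": -1, "xyz": [0, -3, 0], "twist": 0.02}

```text
time: 26.65
ee_pos: [0.6437, 0.1346, 0.1232]
tcp_rot: [175.6, 1.0, 175.4]
wrist_force: [-0.9, 31.3, -1.9]
opening: 0.0107
grasp_force: 40.5
```

The post no longer moves while the force rises to 31 N, so the lever is at its stop. Release and lift.

>>> apply_moves:
  motion:
    - {"jaw": -0.6, "xyz": [0, 2, 0], "twist": 0.02}
    - {"jaw": -0.4, "xyz": [0, 4, 0], "twist": 0.02}
    - {"jaw": -0.3, "xyz": [0, 4, 0], "twist": 0.02}
    - {"jaw": -0.3, "xyz": [0, 4, 0], "twist": 0.02}

```text
time: 27.15
ee_pos: [0.6441, 0.1317, 0.1229]
tcp_rot: [176.2, 1.0, 173.9]
wrist_force: [-0.8, 0.9, -0.6]
opening: 0.0302
grasp_force: 0.0
```

>>> apply_moves:
  motion:
    - {"jaw": -0.3, "xyz": [0, 1, -20], "twist": 0}
    - {"jaw": -0.3, "xyz": [0, 3, -50], "twist": 0}
    - {"jaw": -0.3, "xyz": [0, 5, -90], "twist": 0}
    - {"jaw": -0.3, "xyz": [0, -30, -120], "twist": 0}
    - {"jaw": -0.3, "xyz": [0, -80, -120], "twist": 0}

```text
time: 27.78
ee_pos: [0.6336, 0.0446, 0.2401]
tcp_rot: [176.2, 1.2, 174.0]
wrist_force: [0.7, -0.1, -0.6]
opening: 0.0298
grasp_force: 0.0
```

Run:
```python
from h import *
o=sensors.get_obs();print(o["ee_pos"],o["wrist_force"])
p,d=camera("side");W=cloud("side",d)
m=(p.max(-1)<60)&(W[...,2]>.125)&(W[...,2]<.175)&(np.hypot(W[...,0]-.646,W[...,1]-.129)<.05);q=W[m];print("post",len(q),q.mean(0).round(4) if len(q) else 0)
w=W[165:230,265:325];g=p[165:230,265:325].max(-1);q=w[(g<50)&(w[...,2]>.06)&(w[...,2]<.11)];c=q.mean(0);print("scoop handle",c.round(4),np.linalg.svd(q-c)[2][0].round(3))
P,D=camera("top");T=cloud("top",D)
k=(np.hypot(T[...,0]-.509,T[...,1]-.1365)<.02);print("neck view z",np.percentile(T[k][:,2],[5,50,95]).round(3),"dark",(P[k].max(-1)<60).sum(),k.sum())
# nuts: dark pixels in tube seen from the side
k=(np.hypot(W[...,0]-.509,W[...,1]-.1365)<.027)&(W[...,2]>.01)&(W[...,2]<.12)&(p.max(-1)<80);print("dark tube px",k.sum(),np.percentile(W[k][:,2],[5,50,95]).round(3) if k.any() else 0)
# stray nuts: dark px on bench height vs start
S=np.load("side0.npz");dd=np.abs(p.astype(int)-S["p"]).max(-1)>90;k=dd&(W[...,2]>.003)&(W[...,2]<.02)&(p.max(-1)<50);print("new dark low",k.sum(),W[k][:6].round(3).tolist())
```

```text
[0.6335765  0.04455752 0.2400552 ] [ 0.69744016 -0.10101144 -0.56576912]
post 26 [0.6429 0.1352 0.1482]
scoop handle [ 0.5775 -0.1661  0.0979] [-0.865  0.501 -0.024]Traceback (most recent call last):
  File "<stdin>", line 7, in <module>
    return _quantile_unchecked(
        a, q, axis, out, overwrite_input, method, keepdims, weights)
    return _ureduce(a,
                    func=_quantile_ureduce_func,
    ...<5 lines>...
                    overwrite_input=overwrite_input,
                    method=method)
    r = func(a, **kwargs)
    result = _quantile(arr,
                       quantiles=q,
    ...<2 lines>...
                       out=out,
                       weights=wgt)
    slices_having_nans = np.isnan(arr[-1, ...])
                                  ~~~^^^^^^^^^
IndexError: index -1 is out of bounds for axis 0 with size 0
```

Run:
```python
from h import *
p,d=camera("side");W=cloud("side",d)
k=(np.hypot(W[...,0]-.509,W[...,1]-.1365)<.03)&(W[...,2]>.005)&(W[...,2]<.108)
g=p.max(-1)
for z in range(0,110,10):
    m=k&(W[...,2]>z/1e3)&(W[...,2]<=z/1e3+.01);print(z,m.sum(),int(g[m].mean()) if m.any() else 0,end=" | ")
S=np.load("side0.npz");W0=cloud("side",S["d"])
dd=(S["p"].max(-1).astype(int)-g>70)&(W[...,2]>-.01)&(W[...,2]<.03)&(g<55);n,lab,st,ce=cv2.connectedComponentsWithStats(dd.astype(np.uint8))
print("\nnew dark blobs",[(s[4],c.round().tolist(),W[int(c[1]),int(c[0])].round(3).tolist()) for s,c in zip(st[1:],ce[1:]) if s[4]>5])
k=(W[...,2]>.1)&(np.hypot(W[...,0]-.509,W[...,1]-.1365)<.07)&(g<60);print("dark in funnel",k.sum())
# tube window now vs start
print("tube column now/start, rows 255-285 at u 250..272")
for v in range(255,286,3):print(v,g[v,250:274:3].tolist(),S["p"].max(-1)[v,250:274:3].tolist())
```

```text
0 38 74 | 10 49 96 | 20 32 160 | 30 30 138 | 40 25 117 | 50 26 108 | 60 51 87 | 70 34 111 | 80 27 120 | 90 34 125 | 100 7 125 | 
new dark blobs []
dark in funnel 112
tube column now/start, rows 255-285 at u 250..272
255 [149, 162, 160, 158, 152, 140, 117, 64] [166, 138, 144, 151, 185, 221, 164, 68]
258 [137, 139, 151, 147, 122, 77, 42, 38] [221, 211, 202, 194, 155, 81, 45, 41]
261 [107, 118, 124, 127, 133, 122, 107, 41] [117, 120, 127, 134, 137, 126, 110, 40]
264 [77, 122, 130, 120, 115, 113, 69, 39] [108, 129, 134, 132, 132, 118, 72, 42]
267 [53, 121, 119, 97, 92, 49, 36, 35] [70, 125, 128, 160, 160, 57, 38, 40]
270 [69, 111, 116, 96, 91, 55, 41, 37] [79, 116, 215, 228, 222, 118, 43, 38]
273 [65, 137, 177, 101, 92, 103, 90, 43] [68, 143, 228, 227, 227, 224, 106, 47]
276 [66, 94, 194, 178, 176, 144, 70, 56] [69, 106, 222, 228, 227, 184, 81, 57]
279 [67, 64, 97, 129, 110, 73, 68, 62] [67, 68, 113, 137, 121, 78, 69, 64]
282 [68, 67, 68, 67, 67, 66, 68, 68] [71, 68, 70, 66, 67, 69, 70, 68]
285 [80, 65, 64, 67, 66, 67, 67, 66] [81, 69, 67, 67, 70, 69, 70, 70]
```

Run:
```python
from h import *
p,d=camera("side");S=np.load("side0.npz")
for P,D in((p,d),(S["p"],S["d"])):
    W=cloud("side",D);k=(W[...,2]>.1)&(W[...,2]<.175)&(np.hypot(W[...,0]-.509,W[...,1]-.1365)<.07)&(P.max(-1)<60)
    v,u=np.nonzero(k);print(k.sum(),(u.min(),u.max(),v.min(),v.max()) if len(u) else 0, W[k].mean(0).round(3) if len(u) else 0)
```

```text
118 (np.int64(267), np.int64(279), np.int64(253), np.int64(268)) [0.446 0.144 0.124]
107 (np.int64(267), np.int64(278), np.int64(253), np.int64(268)) [0.446 0.144 0.124]
```

The dark pixels are the column, unchanged since the start. The funnel is empty, no nuts are on the bench, and the shutter and scoop are as required. Handing in.

```bash
python3 -c "
from workcell import bot
print(bot.job_done())"
```

```text
the job is handed in; nothing more can be done
None
```

I handed the job in at about 28 s. By camera the funnel is empty, no nuts lie on the bench, and there are nuts at the tube's bottom (all five inferred, not counted). The shutter is shut against its stop, and the empty scoop is back upright where it stood. No verdict came back at hand-in.

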